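# Start the finds-bench dust extractor past its sliding lock tab

## Task

Start the dust extractor on the finds bench: on its grey control box, slide the yellow lock tab all the way along its rails, over to the end with the yellow patch, so that the green button beneath it lies free, then press the green button fully down and let it spring back. Leave the other box with the blue tab as it is, and do not tip or shift the small terracotta jug.

Things in the scene. Friction and masses are not known exactly. Their poses are not given: they have to be found in the camera images.
- extractor_fin (a point): Centre of the top edge of the upright fin on the yellow lock tab, 116 mm above the table. Fin: 12 mm thick along the rails (y), 40 mm wide (x), 26 mm high, on a plate 82 (x) by 54 (y) by 4 mm, its top 90 mm above the table. Site axes are the box's: z up, tab slides towards +y. Fixed grey box: 120 (x) by 200 (y) mm, 60 mm high, turned up to 30 degrees.
- extractor_tab (a joint): Slide of the yellow tab in m: 0 fully over the button, 0.07 at its far stop (yellow patch end), the button wholly free. It grows as the fin moves towards the point's +y. Friction about 1.5 N, no spring: it stays where it is left. It starts between 0 and 0.008.
- extractor_button_top (a point): Centre of the top of the green button, 36 mm across, 84 mm above the table when up; axes as the box. Hidden under the yellow tab at first. It lies between the two rails (62 mm clear between them, tops 86 mm above the table); a black collar 52 mm across surrounds it, 12 mm below its top.
- extractor_button (a joint): Press of the green button in m: 0 up, 0.008 fully down (straight down). A spring returns it; starting it takes about 1.5 N, fully down about 5 N.
- turntable_fin (a point): Centre of the top edge of the fin on the blue tab of the other control box, which is alike in shape and size but has a blue tab and blue patch (a red button is hidden under it). To be left where it is.
- jug: Small loose terracotta jug with one handle, 140 mm high, 92 mm across, standing on the table between and beyond the two boxes; origin at the centre of its underside, z up. To be left standing.

How it is judged:
By the outcome, as a careful person would: the job done as asked, in the order asked, and still so for the second after the job is handed in, with the robot touching nothing.
It also fails if it takes over 38 s, if anything falls off the work surface, if the arm or the gripper's body presses on something with over 40 N, if the wrist force passes 120 N, or if a joint passes its speed limit or range.

## Robot

A 6-joint arm with a two-finger parallel gripper is mounted at the origin on the work surface. World frame = base frame: x ahead of the robot, y to its left, z up, the work surface at z = 0. Lengths are in m, angles in rad, forces in N, time in s.
With the tool pointing down it reaches from about 0.375 to 0.975 m from the base axis. Payload 3.8 kg.
Tool frame: the origin (TCP) lies midway between the tips of the shut fingers; the grasp point (between the pads) lies 19 mm behind it; z points along the fingers, y is the line along which they close (so a half turn about z gives the same grasp; the last joint's range is limited). The gripper opens to 85 mm and grips with 20 to 120 N. Pads are 22 mm wide; open, the fingers measure 114 mm over their backs; the gripper's body (76 mm by 85 mm) begins 54 mm behind the grasp point. The pads swing forward as they close: fully open they stand 13 mm farther back than shut.
Start: joints at [-1.333, 0.264, 1.604, -0, 1.274, -0.037], TCP at [0.183, -0.65, 0.231] pointing down, gripper open.
Joint ranges: [-2.63, 2.63], [-0.94, 2.18], [0.31, 2.57], [-1.31, 4.45], [0, 2.66], [-2.55, 2.55]. Speed limits (rad/s): [2.57, 2.57, 3.14, 3.14, 3.14, 3.14].

## Interface

Orientations are given as a rotation vector (axis times angle).
In Python, from workcell import sensors, viewer, job gives the robot as it stands.
- The arm moves only by the shell command python3 -m inch 'ROWS' [FORCE]. ROWS is JSON, one flat list of numbers, 7 for each row, row after row: the shift along the tool's x, y, z in mm, then the turn, a rotation vector about the tool's x, y, z in degrees, then the finger opening in mm, from 0 to 85.4. A call has exactly 8 rows; each row shifts and turns the commanded pose from where the row before left it, along the tool's axes as they then stand; what a row does not reach is not made up. A row lasts 1/10 s, in which the tool goes at most 50 mm and 8.59 degrees, less where a joint would pass 70% of its speed; a pose out of reach is approached as far as the arm can. A call is refused whole if a number of a shift passes 50 or a number of a turn 8.59, either way. A call with a gripper value outside its range is refused whole. The fingers move at their own pace and stop on an object; FORCE is the grip in N (left out, the last holds). Time passes only in rows, so rows that do not move let the fingers close, or fill a call up. It gives the time, the measured TCP pose, the force, the opening and the grip force at its end, in the units of the state.
- sensors.read_state(): the state, without advancing time (a new reading comes with each control period).
- viewer.read_camera(name): name is "side" or "top"; returns the picture (480x640x3 uint8, red, green, blue); there is no depth.
- viewer.camera_params(name): a dict with "K" (3x3 intrinsics, pixels), "world_to_cam" (4x4, takes a point from world to camera coordinates). Camera axes: x right, y down, z forward; pixel columns grow to the right and rows downward; lengths in m; the calibration is good to about 2 mm. A picture is of the moment at which its call begins. camera_params takes no time and is no camera call.
- job.finish_job(): hands the job in; it is judged then, once.
The state is a dict: "time": time; "q": joint angles; "joint_vel": joint speeds; "joint_torque": joint torques, N m; "tool_pos": TCP position; "tcp_rot": TCP orientation; "wrist_force": force on the tool from outside, world axes, zero at the start; "torque": the same for the moment, N m; "width": opening from 0.0 (shut) to 1.0 (fully open); "grip_force": force on a finger pad.
Only numpy, scipy, OpenCV 4.12 (cv2) and the standard library are available. Lean on these libraries where they do the work, as an engineer would, in place of code of your own. Each camera call takes 0.05 s, during which the arm holds its last target. There are 200 camera calls.

## Working session

There is one attempt and no reset: what is moved stays moved. The work goes in short steps, Python scripts to look and compute and a shell command to move; the robot and the scene stay as the last step left them, time stands still between calls to the robot, and variables do not carry over. Pictures are saved under pics/ and viewed, at most 10 in all, crops included, and the job is handed in when it is done.

```bash
mkdir -p pics
python3 - <<'E'
from workcell import sensors, viewer
import cv2,numpy as np
for n in("top","side"):
    im=viewer.read_camera(n); cv2.imwrite(f"pics/{n}0.png",im[:,:,::-1])
    p=viewer.camera_params(n); print(n,np.round(p["K"],1).tolist(),np.round(p["world_to_cam"],4).tolist())
s=sensors.read_state();print(s)
E
```

```text
top [[467.9, 0.0, 316.5], [0.0, 467.9, 244.8], [0.0, 0.0, 1.0]] [[0.0229, -0.9997, 0.0117, -0.0587], [-0.9865, -0.0244, -0.1617, 0.6379], [0.1619, -0.0078, -0.9868, 0.7885], [0.0, 0.0, 0.0, 1.0]]
side [[585.8, 0.0, 331.5], [0.0, 585.8, 239.8], [0.0, 0.0, 1.0]] [[-0.9911, -0.1324, -0.0124, 0.6124], [-0.0899, 0.7358, -0.6712, 0.1364], [0.098, -0.6642, -0.7411, 0.9186], [0.0, 0.0, 0.0, 1.0]]
{'time': 0.1, 'q': array([-1.33286488e+00,  2.64667614e-01,  1.60528498e+00,  2.53469134e-05,
        1.27371775e+00, -3.68740709e-02]), 'joint_vel': array([ 2.10590967e-04, -9.98180903e-04, -2.97909070e-03, -5.38993918e-04,
        5.77332018e-05, -2.84056804e-04]), 'joint_torque': array([ 4.07638718e-04, -5.16708291e+01, -3.68587267e+01, -3.53860258e-06,
        6.25687375e-03, -2.88643639e-05]), 'tool_pos': array([ 0.18302851, -0.64899605,  0.23006774]), 'tcp_rot': array([-3.10993487e+00, -4.30011458e-01,  2.89478662e-04]), 'wrist_force': array([0.12603851, 0.58684801, 0.50779934]), 'torque': array([ 0.01266377,  0.03112157, -0.00397685]), 'grip_force': 0.0, 'width': 0.9993399044060655}
```

View pics/top0.png

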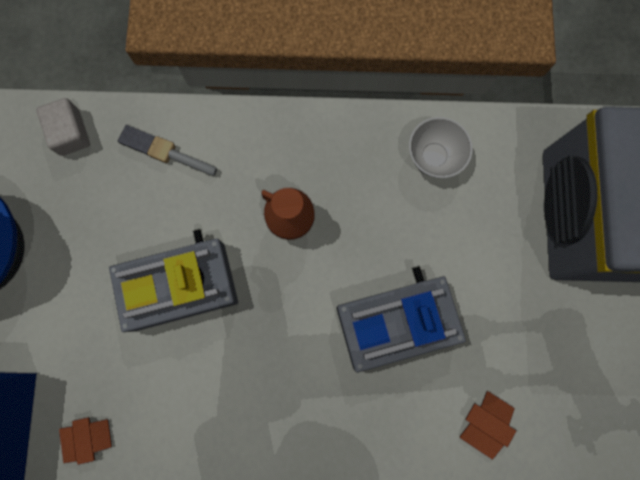

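View pics/side0.png

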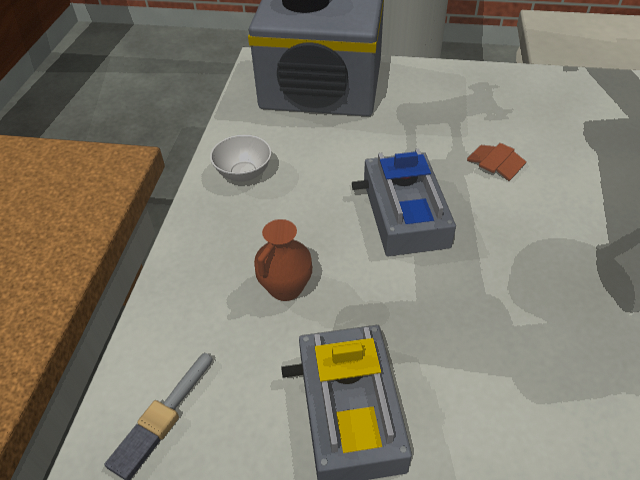

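The top picture shows the yellow tab at about (185,278), its fin at (183,277) and the patch at (140,292). The blue box is at (400,325) and the jug at (289,213). I'll enlarge both views of the yellow box.

Run:
```python
import cv2,numpy as np
a=cv2.imread("pics/top0.png")[225:345,95:255]; b=cv2.imread("pics/side0.png")[315:480,280:430]
a=cv2.resize(a,None,fx=5,fy=5,interpolation=cv2.INTER_CUBIC)
cv2.imwrite("pics/ca.png",a)
b=cv2.resize(b,None,fx=3.6,fy=3.6,interpolation=cv2.INTER_CUBIC)
cv2.imwrite("pics/cb.png",b)
```

```text
(no output)
```

View pics/ca.png

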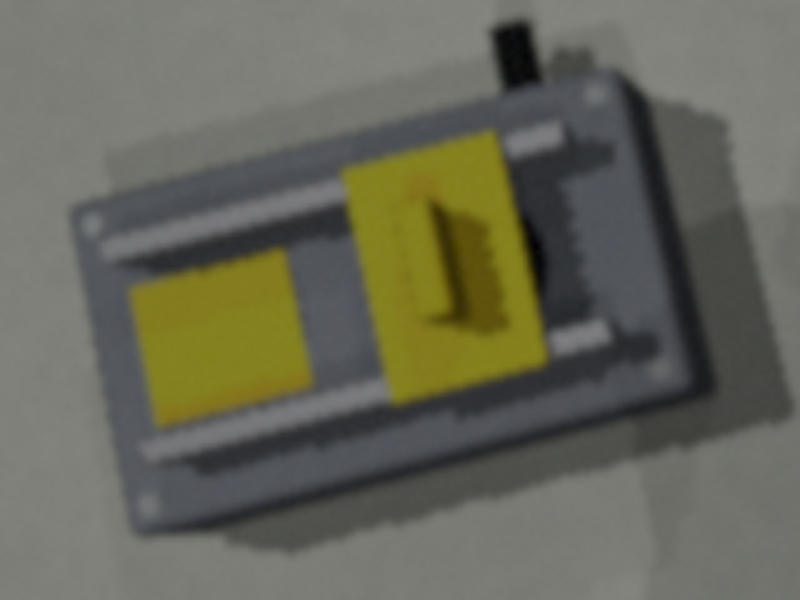

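View pics/cb.png

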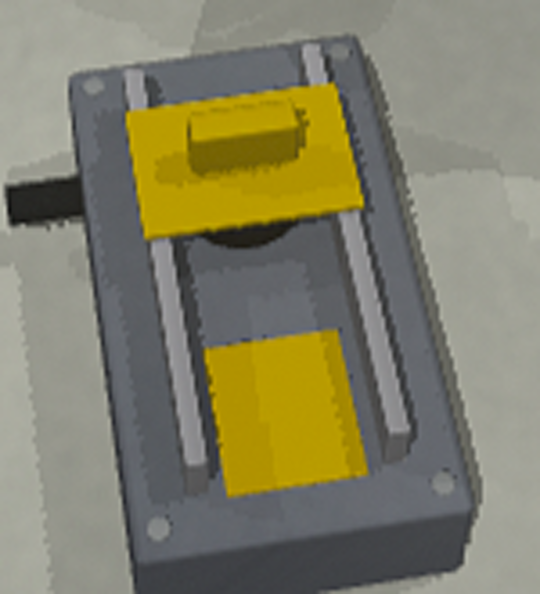

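The enlarged views show the plate corners clearly. In the top crop they are (343,168), (498,128), (548,358) and (398,403). In the side crop they are (127,112), (335,85), (362,207) and (148,238). Next I'll compute positions from them.

```bash
cat > h.py <<'E'
import numpy as np
from workcell import viewer
def plane(n,px,z):
    p=viewer.camera_params(n);W=p["world_to_cam"];R=W[:3,:3];c=-R.T@W[:3,3]
    d=(R.T@np.linalg.inv(p["K"])@np.c_[px,np.ones(len(px))].T).T
    return (c+d*((z-c[2])/d[:,2])[:,None])[:,:2]
E
python3 - <<'E'
from h import *
T=lambda a:(np.array(a,float)+.5)/5-.5+[95,225]
S=lambda a:(np.array(a,float)+.5)/3.6-.5+[280,315]
def rep(nm,P): # order: (+x,+y),(+x,-y),(-x,-y),(-x,+y)
    ex=(P[0]+P[1]-P[2]-P[3])/2; ey=(P[0]+P[3]-P[1]-P[2])/2
    print(nm,"c",P.mean(0).round(4),"size",np.linalg.norm(ex).round(4),np.linalg.norm(ey).round(4),"yaw",np.degrees([np.arctan2(ex[1],ex[0]),np.arctan2(-ey[0],ey[1])]).round(2))
rep("plate top",plane("top",T([(343,168),(498,128),(548,358),(398,403)]),.09))
rep("plate side",plane("side",S([(148,238),(127,112),(335,85),(362,207)]),.09))
rep("box top",plane("top",T([(70,205),(612,70),(692,388),(135,533)]),.06))
rep("box side",plane("side",S([(135,562),(70,72),(357,38),(472,512)]),.06))
rep("fin top",plane("top",T([(398,198),(430,194),(452,320),(420,324)]),.116))
rep("fin side",plane("side",S([(192,138),(188,110),(294,98),(298,128)]),.116))
E
```

```text
plate top c [0.5718 0.1796] size 0.0815 0.0527 yaw [16.44 17.2 ]
plate side c [0.5709 0.1835] size 0.0797 0.0533 yaw [16.06 16.26]
box top c [0.5621 0.2108] size 0.1171 0.1954 yaw [16.66 15.87]
box side c [0.5624 0.2145] size 0.1171 0.1976 yaw [15.44 16.11]
fin top c [0.5709 0.1797] size 0.0423 0.0105 yaw [13.76  8.58]
fin side c [0.5713 0.1821] size 0.0389 0.0123 yaw [14.01 13.35]
```

```bash
python3 -m inch '[25,-27.5,0,0,0,0,0, 25,-27.5,0,0,0,0,0, 25,-27.5,0,0,0,0,0, 25,-27.5,0,0,0,0,0, 25,-27.5,0,0,0,0,0, 25,-27.5,0,0,0,0,0, 25,-27.5,0,0,0,0,0, 25,-27.5,0,0,0,0,0]' 40; python3 -m inch '[25,-27.5,0,0,0,0,0, 25,-27.5,0,0,0,0,0, 25,-27.5,0,0,0,0,0, 25,-27.5,0,0,0,0,0, 25,-27.5,0,0,0,0,0, 25,-27.5,0,0,0,0,0, 25,-27.5,0,0,0,0,0, 25,-27.5,0,0,0,0,0]'
```

```text
time: 0.9
tool_pos: [0.3162, -0.3819, 0.2308]
tcp_rot: [-3.111, -0.43, 0.0]
wrist_force: [0.4, 1.1, 0.0]
width: 0.001
grip_force: 0.0
time: 1.7
tool_pos: [0.4489, -0.1161, 0.231]
tcp_rot: [-3.112, -0.43, 0.0]
wrist_force: [-0.1, -0.6, -0.4]
width: -0.0
grip_force: 0.0
```

```bash
python3 -m inch '[25,-27.5,0,0,0,0,0, 25,-27.5,0,0,0,0,0, 25,-27.5,0,0,0,0,0, 25,-27.5,0,0,0,0,0, 25,-27.5,0,0,0,0,0, 25,-27.5,0,0,0,0,0, 25,-27.5,0,0,0,0,0, 25,-27.5,0,0,0,0,0]'; python3 -m inch '[0,0,0,0,0,0,0, 0,0,20,0,0,0,0, 0,0,20,0,0,0,0, 0,0,20,0,0,0,0, 0,0,20,0,0,0,0, 0,0,10,0,0,0,0, 0,0,0,0,0,0,0, 0,0,0,0,0,0,0]'
python3 - <<'E'
from workcell import viewer
import cv2
b=viewer.read_camera("side")[255:480,230:530,::-1]
cv2.imwrite("pics/s1.png",cv2.resize(b,None,fx=2.5,fy=2.5))
E
```

```text
time: 2.5
tool_pos: [0.5817, 0.1498, 0.2307]
tcp_rot: [3.112, 0.431, -0.002]
wrist_force: [-0.0, -0.3, -0.2]
width: 0.002
grip_force: 0.0
time: 3.3
tool_pos: [0.5817, 0.1481, 0.1417]
tcp_rot: [3.112, 0.43, 0.0]
wrist_force: [0.4, -0.7, 0.2]
width: 0.003
grip_force: 0.0
```

View pics/s1.png

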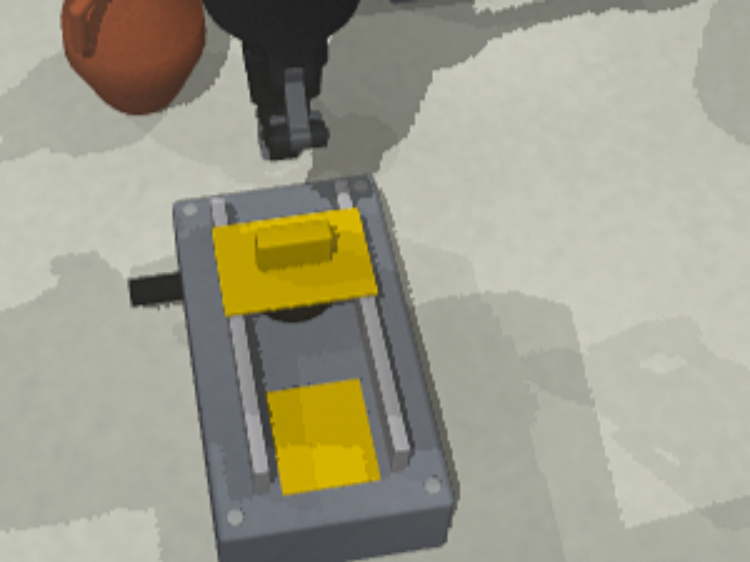

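The side view shows the shut fingertips at crop (290,155), above and behind the fin at (295,240), and lined up with it. I'll descend and push.

```bash
python3 -m inch '[0,0,10,0,0,0,0, 0,0,10,0,0,0,0, 0,0,10,0,0,0,0, 0,0,10,0,0,0,0, 0,0,1,0,0,0,0, 0,0,0,0,0,0,0, 0,0,0,0,0,0,0, 0,0,0,0,0,0,0]'; python3 -m inch '[0,-4,0,0,0,0,0, 0,-4,0,0,0,0,0, 0,-4,0,0,0,0,0, 0,-4,0,0,0,0,0, 0,-4,0,0,0,0,0, 0,-4,0,0,0,0,0, 0,-4,0,0,0,0,0, 0,0,0,0,0,0,0]'
```

```text
time: 4.15
tool_pos: [0.5821, 0.1485, 0.1009]
tcp_rot: [-3.112, -0.43, -0.002]
wrist_force: [0.2, 0.8, -0.1]
width: -0.003
grip_force: 0.0
time: 4.95
tool_pos: [0.5738, 0.1759, 0.1003]
tcp_rot: [-3.112, -0.431, -0.0]
wrist_force: [-0.3, 0.2, 0.2]
width: -0.007
grip_force: 0.0
```

```bash
python3 -m inch '[0,-5,0,0,0,0,0, 0,-5,0,0,0,0,0, 0,-5,0,0,0,0,0, 0,-5,0,0,0,0,0, 0,-5,0,0,0,0,0, 0,-5,0,0,0,0,0, 0,-5,0,0,0,0,0, 0,-5,0,0,0,0,0]'
python3 - <<'E'
from workcell import viewer
import cv2
b=viewer.read_camera("side")[255:480,230:530,::-1]
cv2.imwrite("pics/s2.png",cv2.resize(b,None,fx=2.5,fy=2.5))
E
```

```text
time: 5.75
tool_pos: [0.5628, 0.2142, 0.1002]
tcp_rot: [3.112, 0.43, -0.001]
wrist_force: [-0.8, -1.8, 0.7]
width: -0.0
grip_force: 0.9
```

View pics/s2.png

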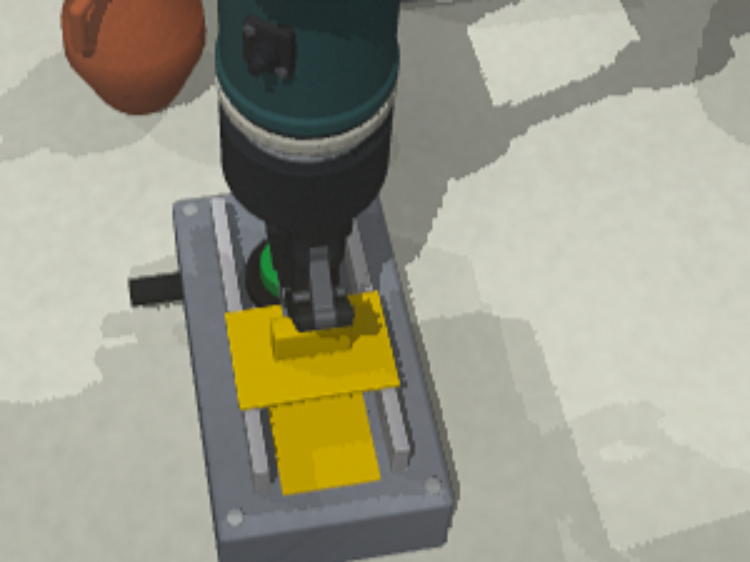

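The tab is being pushed: the fin is at crop (315,335), and part of the green button shows at (270,265). I'll carry on more gently up to the stop.

```bash
python3 -m inch '[0,-2,0,0,0,0,0, 0,-2,0,0,0,0,0, 0,-2,0,0,0,0,0, 0,-2,0,0,0,0,0, 0,-2,0,0,0,0,0, 0,-1,0,0,0,0,0, 0,-1,0,0,0,0,0, 0,-1,0,0,0,0,0]';python3 -m inch '[0,-0.5,0,0,0,0,0, 0,-0.5,0,0,0,0,0, 0,-0.5,0,0,0,0,0, 0,-0.5,0,0,0,0,0, 0,-0.5,0,0,0,0,0, 0,-0.5,0,0,0,0,0, 0,-0.5,0,0,0,0,0, 0,-0.5,0,0,0,0,0]'
```

```text
time: 6.6
tool_pos: [0.5595, 0.2264, 0.1002]
tcp_rot: [3.112, 0.43, -0.0]
wrist_force: [-0.9, -1.3, -0.5]
width: -0.003
grip_force: 0.8
time: 7.4
tool_pos: [0.559, 0.2285, 0.1003]
tcp_rot: [3.109, 0.431, 0.0]
wrist_force: [2.0, -9.5, 0.9]
width: -0.0
grip_force: 4.6
```

```bash
python3 -m inch '[0,3,0,0,0,0,0, 0,6,0,0,0,0,0, 0,6,0,0,0,0,0, 0,0,20,0,0,0,0, 0,0,-30,0,0,0,0, 0,0,-30,0,0,0,0, 0,30,-10,0,0,0,0, 0,30,0,0,0,0,0]' >/dev/null & wait
python3 - <<'E'
print("skip")
E
```

```text
skip
```

I typed a wrong row there: row 4 moved 20 mm down instead of up, next to the plate edge. I also threw away that call's output. I'll check the state before doing anything else.

Run:
```python
from workcell import viewer,sensors
import cv2
s=sensors.read_state();print(s["time"],s["tool_pos"],s["tcp_rot"],s["wrist_force"])
b=viewer.read_camera("side")[:,:,::-1];cv2.imwrite("pics/s3f.png",b)
cv2.imwrite("pics/s3.png",cv2.resize(b[255:480,230:530],None,fx=2.5,fy=2.5))
```

```text
8.2 [0.58121094 0.1586266  0.15375139] [-3.11042521 -0.43310384 -0.00991456] [ 0.11575616  0.29944584 -0.39460555]
```

View pics/s3.png

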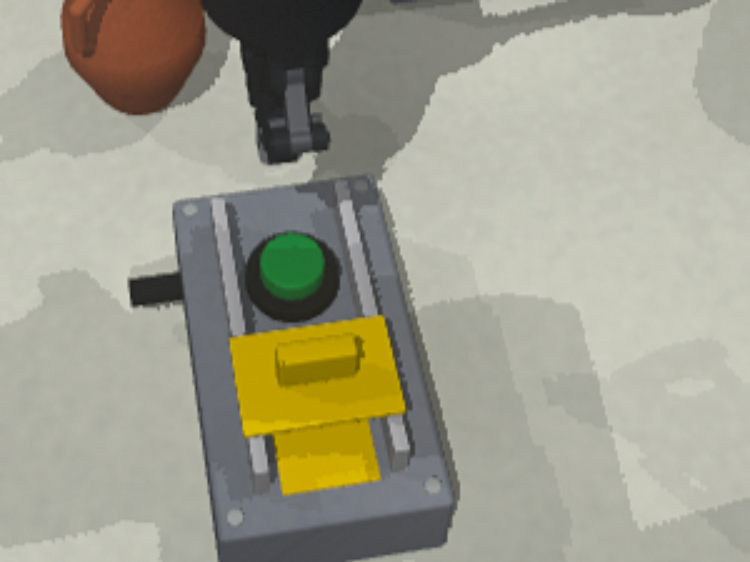

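The side view shows no harm: the green button is free at crop (292,258), and the tab lies over the patch with its fin at (318,357). I'll measure both.

Run:
```python
from h import *
import cv2
S=lambda a:(np.array(a,float)+.5)/2.5-.5+[230,255]
P=plane("side",S([(246,434),(230,339),(383,316),(407,410)]),.09);c=P.mean(0)
im=cv2.imread("pics/s3f.png");h=cv2.cvtColor(im,cv2.COLOR_BGR2HSV)
# button top: bright green, restrict to lit top face
B=plane("side",S([(260,259),(325,259),(292,233),(292,284)]),.084)
b=(B[0]+B[1])/2; print("plate",c,"btn LR mid",b,"fb mid",(B[2]+B[3])/2,"diam",np.linalg.norm(B[0]-B[1]),np.linalg.norm(B[2]-B[3]))
bc=B.mean(0)
ey=np.array([-.276,.961]);ex=np.array([.961,.276]);print("sep",(c-bc)@ey,(c-bc)@ex)
P0=np.array([.5709,.1835]);print("tab travel",(c-P0)@ey)
from workcell import sensors
t=sensors.read_state()["tool_pos"][:2]
for q in(bc,c-.07*ey):print("shift tool mm",q,1e3*(q-t)@ex,-1e3*(q-t)@ey)
```

```text
plate [0.55189831 0.24702088] btn LR mid [0.57203563 0.17924768] fb mid [0.57235867 0.17876529] diam 0.03520337710385306 0.031527213738452374
sep 0.07096431751548792 -0.0007352125646292539
tab travel 0.06628803557615744
shift tool mm [0.57219715 0.17900648] -2.11575739681547 -26.75766436156502
shift tool mm [0.57121831 0.17975088] -2.8509699614447226 -27.743191877052936
```

```bash
python3 -m inch '[-2,-13,0,0,0,0,0, 0,-13,0,0,0,0,0, 0,0,15,0,0,0,0, 0,0,15,0,0,0,0, 0,0,15,0,0,0,0, 0,0,15,0,0,0,0, 0,0,0,0,0,0,0, 0,0,0,0,0,0,0]'; python3 -m inch '[0,0,2,0,0,0,0, 0,0,2,0,0,0,0, 0,0,2,0,0,0,0, 0,0,2,0,0,0,0, 0,0,2,0,0,0,0, 0,0,2,0,0,0,0, 0,0,2,0,0,0,0, 0,0,0,0,0,0,0]'
```

```text
time: 9.05
tool_pos: [0.5693, 0.1822, 0.0891]
tcp_rot: [3.112, 0.43, -0.003]
wrist_force: [0.6, 0.6, -0.0]
width: 0.002
grip_force: 0.0
time: 9.85
tool_pos: [0.5704, 0.1826, 0.0766]
tcp_rot: [-3.112, -0.43, -0.002]
wrist_force: [0.9, -0.9, 3.6]
width: -0.0
grip_force: 2.3
```

```bash
python3 -m inch '[0,0,1,0,0,0,0, 0,0,1,0,0,0,0, 0,0,1,0,0,0,0, 0,0,1,0,0,0,0, 0,0,0,0,0,0,0, 0,0,0,0,0,0,0, 0,0,0,0,0,0,0, 0,0,0,0,0,0,0]'
```

```text
time: 10.65
tool_pos: [0.5705, 0.1826, 0.0758]
tcp_rot: [-3.112, -0.43, -0.002]
wrist_force: [-6.2, -1.7, 21.1]
width: -0.003
grip_force: 10.5
```

Pressing further raised the force to 21 N with the tip holding at 75.8 mm, so the button is fully down. Now I'll go straight up and then move clear.

```bash
python3 -m inch '[0,0,-4,0,0,0,0, 0,0,-10,0,0,0,0, 0,0,-20,0,0,0,0, 0,0,-30,0,0,0,0, 0,0,-40,0,0,0,0, 0,20,-30,0,0,0,0, 0,40,0,0,0,0,0, 0,40,0,0,0,0,0]'
python3 -m inch '[0,0,0,0,0,0,0, 0,0,0,0,0,0,0, 0,0,0,0,0,0,0, 0,0,0,0,0,0,0, 0,0,0,0,0,0,0, 0,0,0,0,0,0,0, 0,0,0,0,0,0,0, 0,0,0,0,0,0,0]'
python3 - <<'E'
from workcell import viewer
import cv2
cv2.imwrite("pics/s4.png",viewer.read_camera("side")[:,:,::-1])
E
```

```text
time: 11.45
tool_pos: [0.5976, 0.0861, 0.2078]
tcp_rot: [-3.111, -0.434, -0.003]
wrist_force: [0.6, 0.2, -0.3]
width: -0.0
grip_force: 0.0
time: 12.25
tool_pos: [0.597, 0.0865, 0.2063]
tcp_rot: [3.112, 0.431, 0.0]
wrist_force: [-0.3, -0.1, 0.7]
width: -0.005
grip_force: 0.0
```

View pics/s4.png

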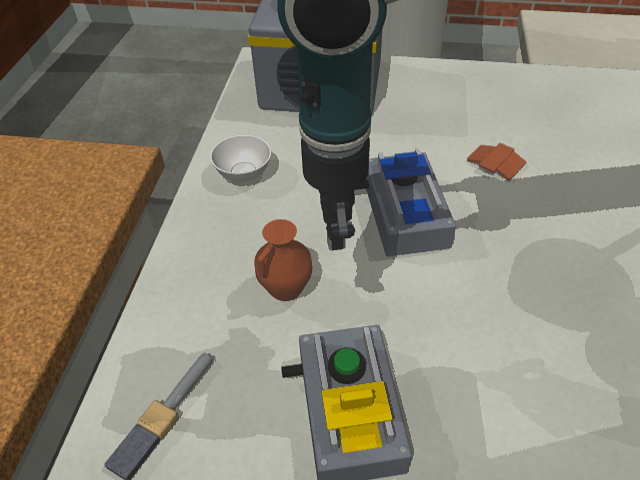

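The button is up and free at (347,363), and the tab is at its far stop. The jug at (283,262) and the blue tab at (405,165) look unmoved, and the robot is clear of everything.

```bash
python3 -c "
from workcell import job
print(job.finish_job())"
```

```text
the job is handed in; nothing more can be done
None
```

I slid the yellow tab to its far stop, then pressed the green button fully down and let it spring back, leaving the blue-tab box and the jug alone; one mistyped row briefly drove the closed fingers 20 mm down beside the tab plate, with no damage or shift visible afterwards but the peak force not recorded.

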